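Set up the window plant stand

ROBOT

A 6-joint arm with a two-finger parallel gripper is mounted at the origin on the work surface. World frame = base frame: x ahead of the robot, y to its left, z up, the work surface at z = 0. Lengths are in m, angles in rad, forces in N, time in s.
With the tool pointing down it reaches from about 0.425 to 0.95 m from the base axis. Payload 3.5 kg.
Tool frame: the origin (TCP) lies midway between the tips of the shut fingers; the grasp point (between the pads) lies 19 mm behind it; z points along the fingers, y is the direction in which the jaws open and shut (so a half turn about z gives the same grasp; the last joint's range is limited). The gripper opens to 85 mm and grips with 20 to 120 N. Pads are 22 mm wide; open, the fingers measure 114 mm over their backs; the gripper's body (76 mm by 85 mm) begins 54 mm behind the grasp point. The pads swing forward as they close: fully open they stand 13 mm farther back than shut.
Start: joints at [0.999, 0.286, 1.577, -0, 1.279, -0.15], TCP at [0.276, 0.616, 0.231] pointing down, gripper open.
Joint ranges: [-2.77, 2.77], [-0.9, 2.22], [0.21, 2.48], [-1.53, 4.67], [0.24, 2.81], [-2.84, 2.84]. Speed limits (rad/s): [2.79, 2.79, 3.14, 3.14, 3.14, 3.14].

INTERFACE

Orientations are given as a unit quaternion [x, y, z, w].
In Python, from plant import ctrl gives the robot as it stands.
- The arm moves only by the tool apply_moves, never from a script. Its argument "moves" is a list that holds one entry, the list of rows, each a list of 7 numbers: the shift along the tool's x, y, z in m, then the turn, a rotation vector about the tool's x, y, z in degrees, then the gripper's target within -1 to 1 (shut at 1, half-way at 0, fully open at -1). In form: [[[tx, ty, tz, ax, ay, az, hand], ...]]. A call has 1 to 12 rows; each row shifts and turns the pose as measured when the row begins, along the tool's axes as they then stand; what a row does not reach is not made up. A row lasts 1/10 s, in which the tool goes at most 50 mm and 8.59 degrees, less where a joint would pass 70% of its speed; a pose out of reach is approached as far as the arm can. A call with a gripper value outside its range is refused whole. The fingers move at their own pace and stop on an object; "force" is the grip in N (left out, the last holds). Time passes only in rows, so rows that do not move let the fingers close. It gives the time, the measured TCP pose, the force and the opening at its end, in the units of the state.
- ctrl.get_state(): the state, without advancing time (a new reading comes with each control period).
- ctrl.read_camera(name): name is "side" or "top"; returns the picture (420x560x3 uint8, red, green, blue); there is no depth.
- ctrl.get_calibration(name): a dict with "camera_matrix" (3x3 intrinsics, pixels), "cam_to_world" (4x4, takes a point from camera to world coordinates). Camera axes: x right, y up, looking along -z (the intrinsics and any distortion apply to the point x, -y, -z); pixel columns grow to the right and rows downward; lengths in m; the calibration is good to about 2 mm. A picture is of the moment at which its call begins. get_calibration takes no time and is no camera call.
- ctrl.sign_off(): hands the job in, once; it reports no verdict.
The state is a dict: "time": time; "qpos": joint angles; "dq": joint speeds; "joint_efforts": joint torques, N m; "eef_pos": TCP position; "tcp_rot": TCP orientation; "contact_force": force on the tool from outside, world axes, zero at the start; "wrist_torque": the same for the moment, N m; "opening": opening from 0.0 (shut) to 1.0 (fully open).
Only numpy, scipy, OpenCV 4.12 (cv2) and the standard library are available. Lean on these libraries where they do the work, as an engineer would, in place of code of your own. Each camera call takes 0.05 s, during which the arm holds its last target. There are 200 camera calls.

TASK

Set up the plant stand under the window: lower every covered bulb pot on the bench gently, foot first, into an empty cachepot of its own size so that it sits upright and fully home in the taper. When all the pots are in, lay the dark stop bar flat on the bench, flush along the stand's front edge (the one towards the robot) and about midway along it, so that boots cannot be pushed against the pots. Leave the other things on the bench where they are.

Things in the scene. Friction and masses are not known exactly. Their poses are not given: they have to be found in the camera images.
- pot_large1_center (a point): LARGE terracotta pot: a solid tapered foot 34 mm high (47 mm across at the bottom, 66 mm across at its top), then a straight collar 68 mm across and 24 mm high, closed by a fixed wooden disc 3 mm below its rim; 58 mm high in all, about 0.25 kg. Point: on its axis, half-way up, 29 mm above its underside; z is the pot's axis, up. It starts upright on the bench; it may be absent. All large pots are alike
- pot_large2_center (a point): LARGE terracotta pot: a solid tapered foot 34 mm high (47 mm across at the bottom, 66 mm across at its top), then a straight collar 68 mm across and 24 mm high, closed by a fixed wooden disc 3 mm below its rim; 58 mm high in all, about 0.25 kg. Point: on its axis, half-way up, 29 mm above its underside; z is the pot's axis, up. It starts upright on the bench; it may be absent. All large pots are alike
- pot_large3_center (a point): LARGE terracotta pot: a solid tapered foot 34 mm high (47 mm across at the bottom, 66 mm across at its top), then a straight collar 68 mm across and 24 mm high, closed by a fixed wooden disc 3 mm below its rim; 58 mm high in all, about 0.25 kg. Point: on its axis, half-way up, 29 mm above its underside; z is the pot's axis, up. It starts upright on the bench; it may be absent. All large pots are alike
- pot_small1_center (a point): SMALL terracotta pot: a solid tapered foot 28 mm high (39 mm across at the bottom, 55 mm across at its top), then a straight collar 57 mm across and 24 mm high, closed by a fixed wooden disc 3 mm below its rim; 52 mm high in all, about 0.17 kg. Point: on its axis, half-way up, 26 mm above its underside; z is the pot's axis, up. It starts upright on the bench; it may be absent. Both small pots are alike
- pot_small2_center (a point): SMALL terracotta pot: a solid tapered foot 28 mm high (39 mm across at the bottom, 55 mm across at its top), then a straight collar 57 mm across and 24 mm high, closed by a fixed wooden disc 3 mm below its rim; 52 mm high in all, about 0.17 kg. Point: on its axis, half-way up, 26 mm above its underside; z is the pot's axis, up. It starts upright on the bench; it may be absent. Both small pots are alike
- cachepot_large1_mouth (a point): white ceramic cachepot, LARGE, fixed on stand: 36 mm high, tapered inside to match a large pot's foot, mouth 61 mm across inside and 73 mm outside. Point: centre of the mouth at rim height, 56 mm above the bench, z up. A large pot home in it has its centre point 5 mm above this point, its collar standing 10 mm clear of the rim and its foot 7 mm clear of the inside floor
- cachepot_large2_mouth (a point): white ceramic cachepot, LARGE, fixed on stand: 36 mm high, tapered inside to match a large pot's foot, mouth 61 mm across inside and 73 mm outside. Point: centre of the mouth at rim height, 56 mm above the bench, z up. A large pot home in it has its centre point 5 mm above this point, its collar standing 10 mm clear of the rim and its foot 7 mm clear of the inside floor
- cachepot_large3_mouth (a point): white ceramic cachepot, LARGE, fixed on stand: 36 mm high, tapered inside to match a large pot's foot, mouth 61 mm across inside and 73 mm outside. Point: centre of the mouth at rim height, 56 mm above the bench, z up. A large pot home in it has its centre point 5 mm above this point, its collar standing 10 mm clear of the rim and its foot 7 mm clear of the inside floor
- cachepot_small1_mouth (a point): white ceramic cachepot, SMALL, fixed on stand: 30 mm high, tapered inside to match a small pot's foot, mouth 49 mm across inside and 61 mm outside. Point: centre of the mouth at rim height, 50 mm above the bench, z up. A small pot home in it has its centre point 8 mm above this point, its collar standing 10 mm clear of the rim and its foot 7 mm clear of the inside floor
- cachepot_small2_mouth (a point): white ceramic cachepot, SMALL, fixed on stand: 30 mm high, tapered inside to match a small pot's foot, mouth 49 mm across inside and 61 mm outside. Point: centre of the mouth at rim height, 50 mm above the bench, z up. A small pot home in it has its centre point 8 mm above this point, its collar standing 10 mm clear of the rim and its foot 7 mm clear of the inside floor
- stand: plant stand, fixed: a board 120 mm deep (x), 460 mm long (y), 20 mm high, carrying five cachepots 88 mm apart in a row along y, in any order, 15 mm behind (+x of) its middle. Origin: centre of its underside, on the bench; x points to the back, y along its length. Its front edge is the upright face at x = -60 mm, towards the robot
- bar_grip (a point): dark wooden stop bar: a straight batten 30 mm deep (x), 300 mm long (y), 25 mm high, flat on the bench, with an upright grip block in the middle of its top, 24 mm (x) by 36 mm (y), 50 mm high; 0.35 kg. Point: centre of the grip block, 50 mm above the bar's underside; z up. Either long face may go to the stand. When flush the point lies 75 mm in front of the stand's origin (stand x = -75 mm)
- padlock: bystander: black steel padlock 50 x 55 x 22 mm lying flat, shackle open. Origin: on its underside. To be left alone
- coaster: bystander: blue ceramic coaster, 100 mm across, 8 mm high. Origin: on its underside. To be left alone
- whistle: bystander: red plastic whistle, 60 mm long, 30 mm high. Origin: on its underside. To be left alone
- probe: bystander: steel thermometer probe lying along y behind the stand, 160 mm long, 25 mm high at its round dial. Origin: on its underside. To be left alone

How it is judged:
By the outcome, as a careful person would: the job done as asked, in the order asked, and still so for the second after the job is handed in, with the robot touching nothing.
Of pot_large1, pot_large2, pot_large3, pot_small1, pot_small2 only 3 to 5 are there at a start; the rules pass over those that are not, and their reading is None.
At some moment in a run one of bar, pot_large1, pot_large2, pot_large3, pot_small1, pot_small2 may be knocked a few centimetres aside while the robot is not near it.
It also fails if it takes over 210 s, if anything falls off the work surface, if the arm or the gripper's body presses on something with over 40 N, if the wrist force passes 120 N, or if a joint passes its speed limit or range.

## Working session

There is one attempt and no reset: what is moved stays moved. The work goes in short steps, Python scripts to look and compute and a tool call to move; the robot and the scene stay as the last step left them, time stands still between calls to the robot, and variables do not carry over. Pictures are saved under pics/ and viewed, about 12 in all and at most 16, crops included, and the job is handed in when it is done.

Besides the shell and the picture viewer there is one more tool, called after "Call:" by a JSON object that holds its "method" and its "body". apply_moves: Moves the arm, as the interface text tells. Its arguments: {"type":"object","properties":{"moves":{"type":"array","items":{"type":"array","items":{"type":"array","items":{"type":"number"}}}},"force":{"type":"number"}},"required":["moves"]}

```bash
mkdir -p pics; ls; python3 - <<'E'
from plant import ctrl
import cv2
for n in("top","side"):
    im=ctrl.read_camera(n); cv2.imwrite(f"pics/{n}0.png",cv2.resize(im[:,:,::-1],(784,588),interpolation=cv2.INTER_CUBIC))
    c=ctrl.get_calibration(n); print(n,c)
print(ctrl.get_state())
E
```

```text
pics
top {'camera_matrix': array([[411.95019016,   0.        , 277.58603966],
       [  0.        , 411.95019016, 204.9526557 ],
       [  0.        ,   0.        ,   1.        ]]), 'cam_to_world': array([[-0.02272695,  0.99769607, -0.06392216,  0.52937995],
       [-0.99973376, -0.02293529, -0.0025274 ,  0.00928842],
       [-0.00398765,  0.0638477 ,  0.99795169,  1.04564392],
       [ 0.        ,  0.        ,  0.        ,  1.        ]])}
side {'camera_matrix': array([[392.36122248,   0.        , 281.92799776],
       [  0.        , 392.36122248, 216.94687251],
       [  0.        ,   0.        ,   1.        ]]), 'cam_to_world': array([[-0.99795215,  0.04004278, -0.04988062,  0.5249482 ],
       [-0.06390695, -0.59099775,  0.80413778,  0.75719168],
       [ 0.00272058,  0.80567874,  0.59234649,  0.6197685 ],
       [ 0.        ,  0.        ,  0.        ,  1.        ]])}
{'time': 0.1, 'qpos': array([ 9.99006139e-01,  2.87117061e-01,  1.57802516e+00,  2.33452554e-06,
        1.27859624e+00, -1.50023494e-01]), 'dq': array([ 0.00063924, -0.00508972, -0.00310934, -0.00107048, -0.00266534,
        0.00091765]), 'joint_efforts': array([ 4.40028061e-04, -4.07298839e+01, -2.93697810e+01, -1.54789850e-04,
        3.43479391e-03,  5.82207562e-06]), 'eef_pos': array([0.27599076, 0.61535181, 0.23006178]), 'tcp_rot': array([ 2.09323969e-01,  9.77845757e-01, -1.00338921e-03, -3.79912116e-04]), 'contact_force': array([-0.51429309, -0.18171235, -1.04426604]), 'wrist_torque': array([ 0.04675246, -0.04325547,  0.02087619]), 'opening': 1.0020118385203063}
```

View pics/top0.png

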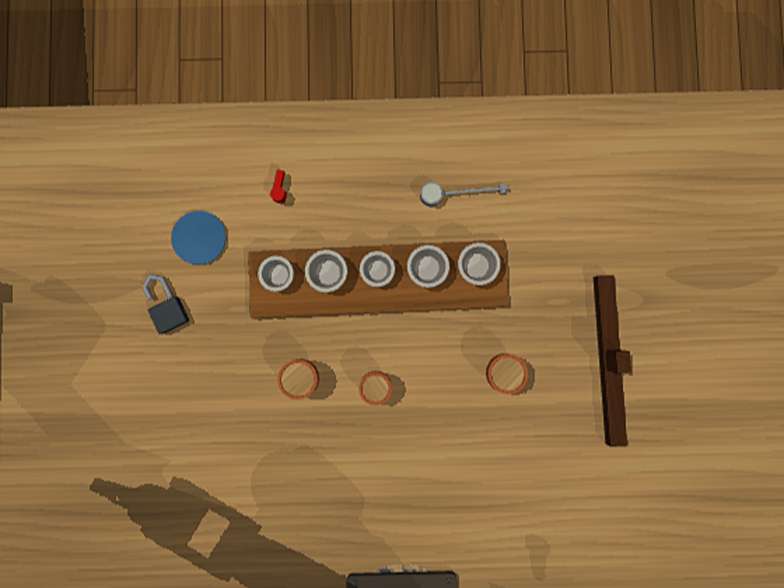

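View pics/side0.png

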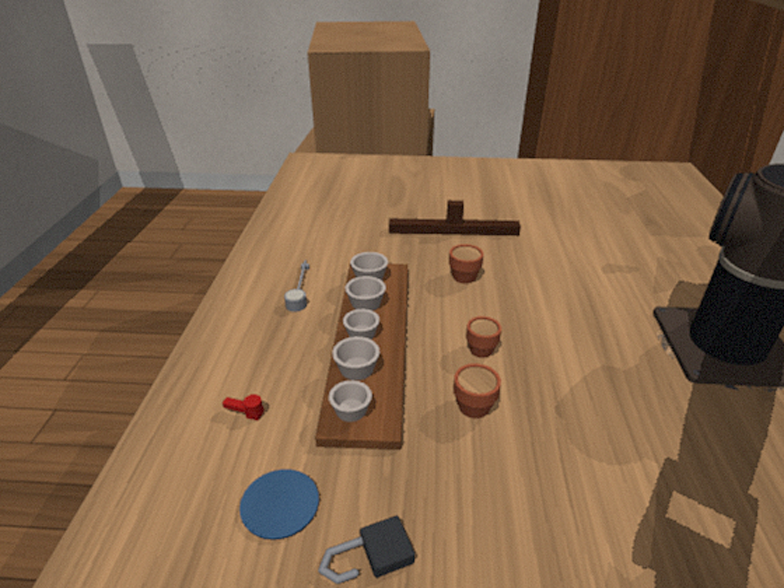

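Top: large pots at about (298,379) and (507,373), and one small pot at (375,388). The cachepots from the left are small (276,273), large (326,271), small (377,269), large (428,266) and large (479,264). The bar is at the right, with its grip at (620,362). Next I'll measure these more precisely.

```bash
cat > h.py <<'E'
import numpy as np,cv2
from plant import ctrl
from scipy.spatial.transform import Rotation as R
from scipy.optimize import least_squares
def cal(n):
    c=ctrl.get_calibration(n); return c["camera_matrix"],c["cam_to_world"]
def px2w(n,u,v,z):
    K,T=cal(n); d=T[:3,:3]@np.array([(u-K[0,2])/K[0,0],-(v-K[1,2])/K[1,1],-1]); o=T[:3,3]
    return o+d*(z-o[2])/d[2]
def w2px(n,P):
    K,T=cal(n); p=(np.atleast_2d(P)-T[:3,3])@T[:3,:3]; p=p*[1,-1,-1]; q=p@K.T; return q[:,:2]/q[:,2:]
def fitc(n,cnt,z,r=None):
    "fit world circle at height z to contour pixels"
    W=np.array([px2w(n,u,v,z)[:2] for u,v in cnt]); c=W.mean(0)
    f=lambda p:np.hypot(*(W-p[:2]).T)-p[2]
    s=least_squares(f,[*c,.03],loss='soft_l1',f_scale=.002); return s.x
def blobs(mask,amin,amax):
    mask=cv2.morphologyEx(mask.astype(np.uint8),cv2.MORPH_CLOSE,np.ones((3,3)))
    cs,_=cv2.findContours(mask,cv2.RETR_EXTERNAL,cv2.CHAIN_APPROX_NONE)
    return [c[:,0,:].astype(float) for c in cs if amin<cv2.contourArea(c)<amax]
def delta(target,yaw_axis=None):
    "tool-frame shift to world target TCP"
    s=ctrl.get_state(); return R.from_quat(s["tcp_rot"]).inv().apply(np.array(target)-s["eef_pos"])
E
python3 - <<'E'
from h import *
im=ctrl.read_camera("top"); hsv=cv2.cvtColor(im,cv2.COLOR_RGB2HSV).astype(int)
H,S,V=hsv[...,0],hsv[...,1],hsv[...,2]
Y,X=np.mgrid[:420,:560]
roi=(X>170)&(X<370)&(Y>165)&(Y<300)
for c in blobs((S<70)&(V>90)&roi,150,3000):
    print("white",c.mean(0),fitc("top",c,.056).round(4),fitc("top",c,.050).round(4))
for nm in [(213,271),(268,277),(362,267)]:
    print(nm,hsv[nm[1]-17:nm[1]+18,nm[0]][::2].tolist())
g=im[190:330,170:470]; cv2.imwrite("pics/c1.png",cv2.resize(g[:,:,::-1],None,fx=2.66,fy=2.66,interpolation=cv2.INTER_CUBIC))
E
```

```text
white [196.52857143 194.98571429] [0.6215 0.2067 0.0297] [0.622  0.2079 0.0299]
white [269.         191.55714286] [0.6256 0.0317 0.0297] [0.6261 0.0318 0.0299]
white [232.48809524 193.04761905] [0.6241 0.1199 0.0356] [0.6246 0.1206 0.0358]
white [305.6        189.51764706] [ 0.6281 -0.0562  0.0356] [ 0.6287 -0.0566  0.0358]
white [341.88095238 188.07142857] [ 0.6299 -0.1439  0.0354] [ 0.6305 -0.1448  0.0356]
(213, 271) [[17, 130, 145], [14, 153, 122], [10, 188, 144], [21, 116, 176], [17, 132, 160], [17, 135, 163], [17, 132, 166], [17, 131, 161], [17, 133, 161], [17, 133, 161], [17, 133, 155], [17, 134, 156], [17, 133, 149], [17, 134, 150], [17, 135, 138], [9, 192, 163], [18, 130, 167], [18, 128, 173]]
(268, 277) [[17, 133, 159], [17, 134, 150], [17, 135, 130], [9, 193, 139], [16, 142, 138], [17, 131, 165], [17, 132, 166], [18, 132, 162], [18, 132, 159], [16, 135, 163], [18, 133, 159], [17, 132, 157], [17, 133, 152], [17, 134, 147], [9, 190, 149], [17, 138, 157], [17, 132, 155], [17, 133, 142]]
(362, 267) [[17, 132, 172], [15, 144, 136], [9, 187, 154], [18, 129, 150], [17, 132, 149], [17, 133, 155], [17, 130, 153], [17, 134, 160], [17, 131, 161], [17, 133, 159], [17, 132, 160], [17, 131, 166], [17, 132, 157], [17, 134, 162], [17, 134, 162], [9, 190, 154], [17, 134, 170], [17, 131, 167]]
```

View pics/c1.png

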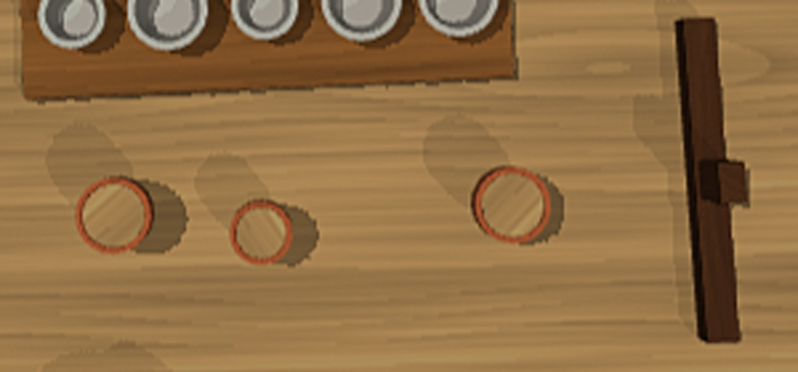

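```bash
cat >> h.py <<'E'
def pots(im):
    hsv=cv2.cvtColor(im,cv2.COLOR_RGB2HSV).astype(int)
    m=(hsv[...,0]<14)&(hsv[...,1]>150)&(hsv[...,2]>105); m[:165]=0; m[330:]=0; m[:,:150]=0; m[:,410:]=0
    out=[]
    for c in blobs(m,60,1500):
        a=fitc("top",c,.058); z=.058 if a[2]>.031 else .052
        a=fitc("top",c,z); e=c-c.mean(0); out.append((c.mean(0).round(1),a.round(4)))
    return out
E
python3 - <<'E'
from h import *
im=ctrl.read_camera("top")
for p in pots(im): print(p)
s=ctrl.get_state(); M=R.from_quat(s["tcp_rot"]).as_matrix(); print(M.round(3))
g=im[180:330,400:480]; cv2.imwrite("pics/c2.png",cv2.resize(g[:,:,::-1],None,fx=4,fy=4,interpolation=cv2.INTER_CUBIC))
E
```

```text
(array([267.7, 277.2]), array([0.4208, 0.0395, 0.0276]))
(array([212.3, 270.8]), array([0.4398, 0.1712, 0.0329]))
(array([362.5, 266.6]), array([ 0.4408, -0.1866,  0.0329]))
[[-0.912  0.409 -0.001]
 [ 0.409  0.912 -0.001]
 [ 0.    -0.001 -1.   ]]
```

View pics/c2.png

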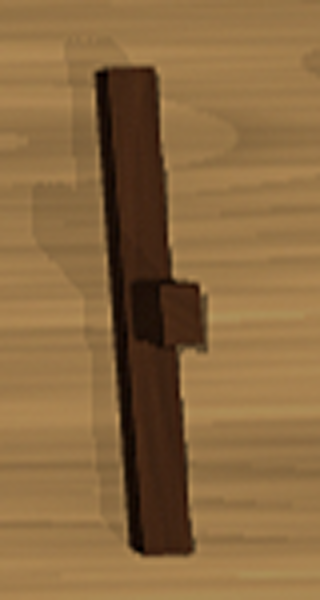

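Call:
{"method": "apply_moves", "body": {"moves": [[[0,0,0,0,0,8.2,-1],[0,0,0,0,0,8.2,-1],[0,0,0,0,0,8.2,-1],[0,0,0,0,0,8.2,-1],[0,0,0,0,0,8.2,-1],[0,0,0,0,0,8.2,-1],[0,0,0,0,0,8.2,-1],[0,0,0,0,0,8.2,-1]]], "force": 40}}

```text
time: 1.0
eef_pos: [0.2752, 0.6141, 0.227]
tcp_rot: [0.722, 0.692, -0.004, 0.001]
contact_force: [1.0, -0.2, 0.8]
opening: 1.002
```

```bash
cat >> h.py <<'E'
def st(t=None):
    s=ctrl.get_state(); M=R.from_quat(s["tcp_rot"]).as_matrix()
    print("t",round(s["time"],1),"p",s["eef_pos"].round(4),"yaw_y",np.degrees(np.arctan2(M[1,1],M[0,1])).round(2),"z",M[:,2].round(3),"F",s["contact_force"].round(1),"open",round(s["opening"],3),"q",s["qpos"].round(2))
    if t is not None: print("delta tool",delta(t).round(4))
E
python3 -c "
from h import *
st([.4398,.1712,.2])"
```

```text
t 1.0 p [0.2752 0.6141 0.227 ] yaw_y -2.42 z [-0.004 -0.006 -1.   ] F [ 1.  -0.2  0.8] open 1.002 q [1.   0.29 1.58 0.   1.28 1.04]
delta tool [-0.4354  0.1832  0.0291]
```

Call:
{"method": "apply_moves", "body": {"moves": [[[-0.04,0.0167,0.002,0,0,-0.2,-1],[-0.04,0.0167,0.002,0,0,-0.2,-1],[-0.04,0.0167,0.002,0,0,-0.2,-1],[-0.04,0.0167,0.002,0,0,-0.2,-1],[-0.04,0.0167,0.002,0,0,-0.2,-1],[-0.04,0.0167,0.002,0,0,-0.2,-1],[-0.04,0.0167,0.002,0,0,-0.2,-1],[-0.04,0.0167,0.002,0,0,-0.2,-1],[-0.04,0.0167,0.002,0,0,-0.2,-1],[-0.04,0.0167,0.002,0,0,-0.2,-1],[-0.03,0.0167,0.002,0,0,-0.2,-1],[0,0,0,0,0,0,-1]]]}}

```text
time: 2.2
eef_pos: [0.4515, 0.164, 0.2037]
tcp_rot: [0.707, 0.707, -0.003, 0.002]
contact_force: [0.1, 0.5, 0.4]
opening: 0.999
```

```bash
python3 -c "
from h import *
st([.4398,.1712,.1])
print(pots(ctrl.read_camera('top')))"
```

```text
t 2.2 p [0.4515 0.164  0.2037] yaw_y -0.04 z [-0.003 -0.007 -1.   ] F [0.1 0.5 0.4] open 0.999 q [ 0.14 -0.12  2.07 -0.01  1.2   0.14]
delta tool [ 0.008  -0.0114  0.1037]
[(array([267.7, 277.4]), array([0.42  , 0.0391, 0.0268])), (array([219.2, 268.8]), array([0.4395, 0.1717, 0.0316])), (array([362.5, 266.6]), array([ 0.4408, -0.1866,  0.0329]))]
```

Call:
{"method": "apply_moves", "body": {"moves": [[[0.008,-0.0115,0.03,-0.17,0.4,0,-1],[0,0,0.035,0,0,0,-1],[0,0,0.035,0,0,0,-1],[0,0,0,0,0,0,-1],[0,0,0,0,0,0,-1]]]}}

```text
time: 2.75
eef_pos: [0.4388, 0.1778, 0.1039]
tcp_rot: [0.706, 0.708, 0.003, 0.0]
contact_force: [0.5, 0.0, 0.7]
opening: 1.003
```

```bash
python3 -c "
from h import *
st([.4398,.1714,.02])"
```

```text
t 2.8 p [0.4388 0.1778 0.1039] yaw_y 0.18 z [ 0.004  0.004 -1.   ] F [0.5 0.  0.7] open 1.003 q [ 0.17 -0.02  2.16  0.    0.99  0.16]
delta tool [-0.0068  0.0006  0.0839]
```

Call:
{"method": "apply_moves", "body": {"moves": [[[-0.0065,0.0005,0,0,0,0,-1],[0,0,0,0,0,0,-1],[0,0,0.025,0,0,0,-1],[0,0,0.02,0,0,0,-1],[0,0,0.02,0,0,0,-1],[0,0,0.01,0,0,0,-1],[0,0,0,0,0,0,-1],[0,0,0,0,0,0,-1]]]}}

```text
time: 3.55
eef_pos: [0.4508, 0.1738, 0.0405]
tcp_rot: [0.706, 0.708, 0.013, 0.007]
contact_force: [0.1, 0.0, 0.0]
opening: 0.997
```

```bash
python3 -c "
from h import *
st([.4398,.1714,.02])"
```

```text
t 3.5 p [0.4508 0.1738 0.0405] yaw_y 0.23 z [ 0.029  0.008 -1.   ] F [0.1 0.  0. ] open 0.997 q [0.16 0.1  2.18 0.01 0.82 0.15]
delta tool [-0.0025 -0.0116  0.0201]
```

Call:
{"method": "apply_moves", "body": {"moves": [[[-0.0025,-0.0116,0,1.66,-0.46,0,-1],[0,0,0,0,0,0,-1],[0,0,0,0,0,0,-1]]]}}

```text
time: 3.85
eef_pos: [0.4403, 0.1714, 0.0431]
tcp_rot: [0.706, 0.709, 0.001, 0.001]
contact_force: [0.6, 0.3, -0.1]
opening: 1.001
```

```bash
python3 -c "
from h import *
st([.4398,.1714,.02])"
```

```text
t 3.9 p [0.4403 0.1714 0.0431] yaw_y 0.24 z [ 0.003  0.    -1.   ] F [ 0.6  0.3 -0.1] open 1.001 q [ 0.16  0.09  2.19 -0.    0.86  0.15]
delta tool [ 0.     -0.0006  0.0231]
```

Call:
{"method": "apply_moves", "body": {"moves": [[[0,-0.001,0.008,0,0,0,-1],[0,0,0,0,0,0,-1],[0,0,0.008,0,0,0,-1],[0,0,0,0,0,0,-1],[0,0,0.007,0,0,0,-1],[0,0,0,0,0,0,-1]]]}}

```text
time: 4.45
eef_pos: [0.4396, 0.1715, 0.0185]
tcp_rot: [0.706, 0.709, 0.002, 0.001]
contact_force: [-0.6, -0.2, 0.2]
opening: 1.002
```

```bash
python3 -c "
from h import *
st([.4398,.1714,.02])"
```

```text
t 4.5 p [0.4396 0.1715 0.0185] yaw_y 0.24 z [ 0.004  0.001 -1.   ] F [-0.6 -0.2  0.2] open 1.002 q [ 0.16  0.14  2.2  -0.    0.8   0.15]
delta tool [-0.0001  0.0002 -0.0015]
```

Now I'll close the gripper, then lift slowly.

Call:
{"method": "apply_moves", "body": {"moves": [[[0,0,0,0,0,0,1],[0,0,0,0,0,0,1],[0,0,0,0,0,0,1],[0,0,0,0,0,0,1],[0,0,0,0,0,0,1],[0,0,0,0,0,0,1],[0,0,-0.005,0,0,0,1],[0,0,-0.015,0,0,0,1],[0,0,0,0,0,0,1],[0,0,-0.03,0,0,0,1],[0,0,0,0,0,0,1],[0,0,0,0,0,0,1]]], "force": 40}}

```text
time: 5.65
eef_pos: [0.4361, 0.1709, 0.0665]
tcp_rot: [0.706, 0.709, -0.001, -0.001]
contact_force: [-1.2, -0.6, -2.3]
opening: 0.784
```

```bash
python3 -c "
from h import *
st([.628,.1199,.2])
im=ctrl.read_camera('side'); cv2.imwrite('pics/s2.png',cv2.resize(im[160:360,250:450,::-1],None,fx=3,fy=3,interpolation=cv2.INTER_CUBIC))"
```

```text
t 5.7 p [0.4361 0.1709 0.0665] yaw_y 0.23 z [-0.003 -0.    -1.   ] F [-1.2 -0.6 -2.3] open 0.784 q [0.16 0.04 2.19 0.   0.91 0.15]
delta tool [-0.0518  0.1913 -0.134 ]
```

View pics/s2.png

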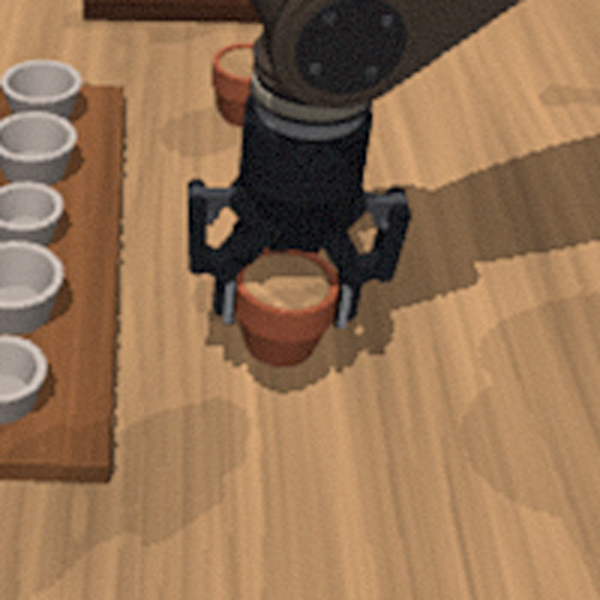

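Call:
{"method": "apply_moves", "body": {"moves": [[[0,0,-0.03,0,0,0,1],[0,0,-0.03,0,0,0,1],[0,0,0,0,0,0,1],[-0.008,0.03,0,0,0,0,1],[-0.008,0.03,0,0,0,0,1],[-0.008,0.03,0,0,0,0,1],[-0.008,0.03,0,0,0,0,1],[-0.008,0.03,0,0,0,0,1],[-0.008,0.03,0,0,0,0,1],[0,0,0,0,0,0,1],[0,0,0,0,0,0,1]]]}}

```text
time: 6.8
eef_pos: [0.6102, 0.1204, 0.0969]
tcp_rot: [0.706, 0.708, -0.014, -0.012]
contact_force: [0.1, -0.1, -2.7]
opening: 0.784
```

```bash
python3 -c "
from h import *
st([.6241,.1199,.09])"
```

```text
t 6.8 p [0.6102 0.1204 0.0969] yaw_y 0.24 z [-0.038 -0.003 -0.999] F [ 0.1 -0.1 -2.7] open 0.784 q [ 0.03  0.33  1.78 -0.    1.07  0.03]
delta tool [-0.0006  0.0141  0.0064]
```

Call:
{"method": "apply_moves", "body": {"moves": [[[0,0.014,0,-2.18,0.17,0.2,1],[0,0,0,0,0,0,1],[0,0,0,0,0,0,1],[0,0,0,0,0,0,1]]]}}

```text
time: 7.2
eef_pos: [0.618, 0.1214, 0.0898]
tcp_rot: [0.706, 0.708, -0.004, -0.004]
contact_force: [0.5, -0.4, -3.2]
opening: 0.782
```

```bash
python3 -c "
from h import *
st([.6241,.1199,.08])
im=ctrl.read_camera('side'); cv2.imwrite('pics/s3.png',cv2.resize(im[160:360,180:380,::-1],None,fx=3,fy=3,interpolation=cv2.INTER_CUBIC))"
```

```text
t 7.2 p [0.618  0.1214 0.0898] yaw_y 0.1 z [-0.011  0.    -1.   ] F [ 0.5 -0.4 -3.2] open 0.782 q [0.03 0.34 1.78 0.   1.03 0.03]
delta tool [-0.0015  0.0062  0.0097]
```

View pics/s3.png

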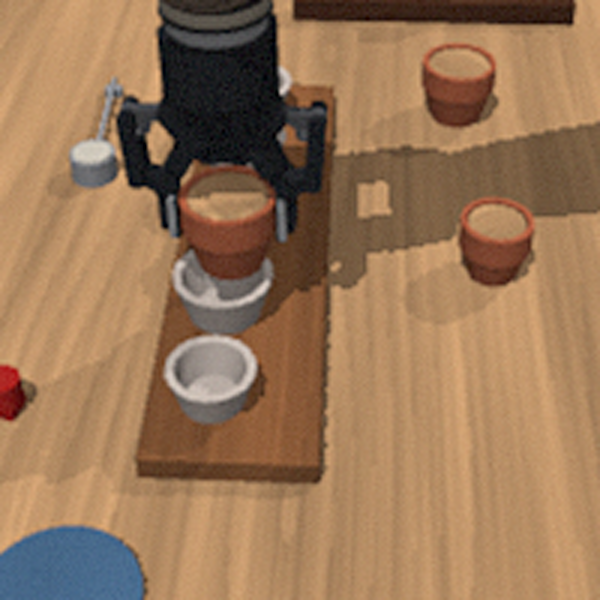

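The pot hangs upright above the second (large) cachepot. It's a few mm short in x, so I'll correct that before lowering.

Call:
{"method": "apply_moves", "body": {"moves": [[[-0.0015,0.0062,0,-0.6,0,0,1],[0,0,0,0,0,0,1],[0,0,0,0,0,0,1],[0,0,0.008,0,0,0,1],[0,0,0,0,0,0,1],[0,0,0,0,0,0,1]]]}}

```text
time: 7.85
eef_pos: [0.6243, 0.1201, 0.0819]
tcp_rot: [0.706, 0.708, 0.0, 0.0]
contact_force: [1.2, -0.3, -1.6]
opening: 0.78
```

```bash
python3 -c "
from h import *
st([.6241,.1199,.0505])"
```

```text
t 7.8 p [0.6243 0.1201 0.0819] yaw_y 0.13 z [ 0.001  0.    -1.   ] F [ 1.2 -0.3 -1.6] open 0.78 q [0.03 0.36 1.78 0.   1.   0.03]
delta tool [-0.0002 -0.0003  0.0314]
```

Call:
{"method": "apply_moves", "body": {"moves": [[[0,0,0.008,0,0,0,1],[0,0,0,0,0,0,1],[0,0,0.008,0,0,0,1],[0,0,0,0,0,0,1],[0,0,0.007,0,0,0,1],[0,0,0,0,0,0,1],[0,0,0.004,0,0,0,1],[0,0,0,0,0,0,1]]]}}

```text
time: 8.65
eef_pos: [0.6247, 0.1203, 0.0524]
tcp_rot: [0.706, 0.708, 0.001, 0.0]
contact_force: [-0.1, 0.4, -1.5]
opening: 0.779
```

```bash
python3 -c "
from h import *
st([.6241,.1199,.0505])"
```

```text
t 8.7 p [0.6247 0.1203 0.0524] yaw_y 0.13 z [ 0.001  0.    -1.   ] F [-0.1  0.4 -1.5] open 0.779 q [0.03 0.4  1.79 0.   0.95 0.03]
delta tool [-0.0004 -0.0006  0.0019]
```

Call:
{"method": "apply_moves", "body": {"moves": [[[0,0,0.002,0,0,0,1],[0,0,0,0,0,0,1],[0,0,0.0015,0,0,0,1],[0,0,0,0,0,0,1]]]}}

```text
time: 9.05
eef_pos: [0.6252, 0.1203, 0.0508]
tcp_rot: [0.706, 0.708, 0.001, 0.0]
contact_force: [1.0, 0.5, -4.5]
opening: 0.783
```

```bash
python3 -c "
from h import *
st([.6241,.1199,.0505])"
```

```text
t 9.1 p [0.6252 0.1203 0.0508] yaw_y 0.14 z [ 0.001  0.    -1.   ] F [ 1.   0.5 -4.5] open 0.783 q [0.03 0.4  1.79 0.   0.95 0.03]
delta tool [-0.0004 -0.0011  0.0003]
```

Call:
{"method": "apply_moves", "body": {"moves": [[[0,0,0.0015,0,0,0,1],[0,0,0,0,0,0,1],[0,0,0.002,0,0,0,1],[0,0,0,0,0,0,1]]]}}

```text
time: 9.45
eef_pos: [0.6252, 0.1203, 0.0507]
tcp_rot: [0.706, 0.708, -0.0, -0.0]
contact_force: [0.4, 0.4, -3.7]
opening: 0.785
```

```bash
python3 -c "
from h import *
st([.6241,.1199,.0505])"
```

```text
t 9.4 p [0.6252 0.1203 0.0507] yaw_y 0.16 z [-0. -0. -1.] F [ 0.4  0.4 -3.7] open 0.785 q [ 0.03  0.4   1.78 -0.    0.95  0.03]
delta tool [-0.0004 -0.0011  0.0002]
```

It stopped at 0.0507 m, where the home height works out to 0.0505, so it's seated. I'll release it and rise.

Call:
{"method": "apply_moves", "body": {"moves": [[[0,0,0,0,0,0,-1],[0,0,0,0,0,0,-1],[0,0,0,0,0,0,-1],[0,0,0,0,0,0,-1],[0,0,0,0,0,0,-1],[0,0,0,0,0,0,-1],[0,0,-0.02,0,0,0,-1],[0,0,-0.03,0,0,0,-1],[0,0,-0.03,0,0,0,-1],[0,0,-0.03,0,0,0,-1],[0,0,0,0,0,0,-1],[0,0,0,0,0,0,-1]]]}}

```text
time: 10.65
eef_pos: [0.6248, 0.12, 0.1617]
tcp_rot: [0.706, 0.708, -0.001, -0.0]
contact_force: [0.6, 0.1, -0.3]
opening: 1.001
```

```bash
python3 -c "
from h import *
st([.4208,.0395,.17])
im=ctrl.read_camera('top')
print(pots(im))
im=ctrl.read_camera('side'); cv2.imwrite('pics/s4.png',cv2.resize(im[150:360,180:460,::-1],None,fx=2.8,fy=2.8,interpolation=cv2.INTER_CUBIC))"
```

```text
t 10.7 p [0.6248 0.12   0.1617] yaw_y 0.15 z [-0.001 -0.001 -1.   ] F [ 0.6  0.1 -0.3] open 1.001 q [ 0.03  0.27  1.73 -0.    1.14  0.03]
delta tool [-0.0799 -0.2042 -0.008 ]
[(array([267.7, 277.1]), array([0.4211, 0.0394, 0.0278])), (array([361.6, 266.5]), array([ 0.441 , -0.1862,  0.0331]))]
```

View pics/s4.png

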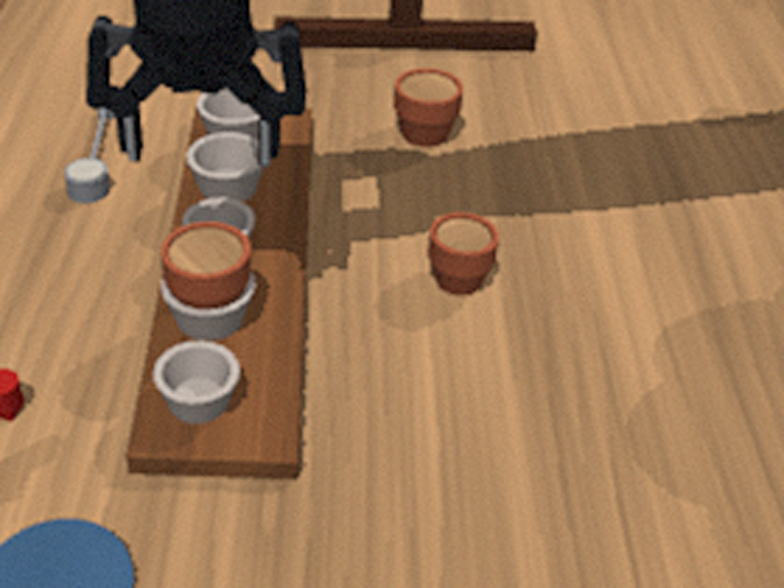

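The first pot sits level and home. The other two haven't moved, so the small pot is next.

Call:
{"method": "apply_moves", "body": {"moves": [[[-0.01,-0.025,0,0,0,0,-1],[-0.01,-0.025,0,0,0,0,-1],[-0.01,-0.025,0,0,0,0,-1],[-0.01,-0.025,0,0,0,0,-1],[0,0,0,0,0,0,-1],[-0.01,-0.025,0,0,0,0,-1],[-0.01,-0.025,0,0,0,0,-1],[-0.01,-0.025,0,0,0,0,-1],[-0.01,-0.02,0,0,0,0,-1],[0,0,0,0,0,0,-1],[0,0,0,0,0,0,-1]]]}}

```text
time: 11.85
eef_pos: [0.4187, 0.038, 0.1473]
tcp_rot: [0.706, 0.708, -0.008, -0.01]
contact_force: [1.0, -0.1, -0.5]
opening: 0.998
```

```bash
cat >> h.py <<'E'
def row(t,yaw=0):
    "tool-frame shift and rotvec (deg) to TCP t, tool straight down, tool y at yaw deg"
    s=ctrl.get_state(); r=R.from_quat(s["tcp_rot"]); a=np.radians(yaw); y=np.array([np.cos(a),np.sin(a),0]); z=np.array([0,0,-1.])
    g=R.from_matrix(np.c_[np.cross(y,z),y,z]); print("row",delta(t).round(4),np.degrees((r.inv()*g).as_rotvec()).round(2))
E
python3 -c "
from h import *
st(); row([.421,.0394,.1])"
```

```text
t 11.8 p [0.4187 0.038  0.1473] yaw_y 0.14 z [-0.025  0.002 -1.   ] F [ 1.  -0.1 -0.5] open 0.998 q [-0.15 -0.2   2.24 -0.    1.12 -0.15]
row [0.0013 0.0035 0.0473] [-1.46 -0.1   0.14]
```

Call:
{"method": "apply_moves", "body": {"moves": [[[0.0013,0.0023,0,-1.46,-0.1,0,-1],[0,0,0,0,0,0,-1],[0,0,0,0,0,0,-1],[0,0,0.02,0,0,0,-1],[0,0,0,0,0,0,-1],[0,0,0.02,0,0,0,-1],[0,0,0,0,0,0,-1],[0,0,0.02,0,0,0,-1],[0,0,0,0,0,0,-1],[0,0,0,0,0,0,-1]]]}}

```text
time: 12.85
eef_pos: [0.4296, 0.0405, 0.0919]
tcp_rot: [0.705, 0.709, 0.004, 0.004]
contact_force: [0.7, -0.7, 0.3]
opening: 0.999
```

```bash
python3 -c "
from h import *
st(); row([.421,.0394,.04])"
```

```text
t 12.8 p [0.4296 0.0405 0.0919] yaw_y 0.3 z [ 0.011 -0.    -1.   ] F [ 0.7 -0.7  0.3] open 0.999 q [-0.14 -0.1   2.27  0.    0.96 -0.15]
row [-0.0011 -0.0091  0.0518] [0.6  0.02 0.3 ]
```

Call:
{"method": "apply_moves", "body": {"moves": [[[-0.001,-0.009,0,0.6,0,0.3,-1],[0,0,0,0,0,0,-1],[0,0,0,0,0,0,-1],[0,-0.001,0.015,0,0,0,-1],[0,0,0,0,0,0,-1],[0,-0.001,0.015,0,0,0,-1],[0,0,0,0,0,0,-1],[0,0,0,0,0,0,-1]]]}}

```text
time: 13.65
eef_pos: [0.4227, 0.0387, 0.0687]
tcp_rot: [0.707, 0.707, 0.003, 0.005]
contact_force: [1.1, -0.1, 0.8]
opening: 0.996
```

```bash
python3 -c "
from h import *
st(); row([.421,.0394,.04])"
```

```text
t 13.7 p [0.4227 0.0387 0.0687] yaw_y -0.02 z [ 0.011 -0.002 -1.   ] F [ 1.1 -0.1  0.8] open 0.996 q [-0.15 -0.07  2.3  -0.    0.91 -0.15]
row [ 0.0008 -0.002   0.0287] [ 0.63  0.13 -0.02]
```

Call:
{"method": "apply_moves", "body": {"moves": [[[0.0008,-0.003,0,0.6,0.1,0,-1],[0,0,0,0,0,0,-1],[0,-0.001,0.015,0.2,0,0,-1],[0,0,0,0,0,0,-1],[0,-0.001,0.015,0.2,0,0,-1],[0,0,0,0,0,0,-1],[0,0,0,0,0,0,-1]]]}}

```text
time: 14.35
eef_pos: [0.4217, 0.0391, 0.0437]
tcp_rot: [0.707, 0.707, -0.0, 0.001]
contact_force: [-0.5, -0.3, 0.1]
opening: 1.004
```

```bash
python3 -c "
from h import *
st(); row([.421,.0394,.0145])"
```

```text
t 14.3 p [0.4217 0.0391 0.0437] yaw_y -0.0 z [ 0.001 -0.002 -1.   ] F [-0.5 -0.3  0.1] open 1.004 q [-0.15 -0.02  2.3  -0.    0.86 -0.15]
row [ 0.0003 -0.0007  0.0292] [ 0.08  0.09 -0.  ]
```

Call:
{"method": "apply_moves", "body": {"moves": [[[0,-0.001,0.01,0.15,0,0,-1],[0,0,0,0,0,0,-1],[0,-0.001,0.01,0.15,0,0,-1],[0,0,0,0,0,0,-1],[0,-0.001,0.009,0.1,0,0,-1],[0,0,0,0,0,0,-1],[0,0,0,0,0,0,-1]]]}}

```text
time: 15.05
eef_pos: [0.4198, 0.039, 0.0141]
tcp_rot: [0.707, 0.707, -0.002, -0.001]
contact_force: [-0.1, -0.3, -0.1]
opening: 0.996
```

```bash
python3 -c "
from h import *
st(); row([.421,.0394,.0145])"
```

```text
t 15.1 p [0.4198 0.039  0.0141] yaw_y 0.0 z [-0.003 -0.002 -1.   ] F [-0.1 -0.3 -0.1] open 0.996 q [-0.15  0.05  2.31 -0.    0.79 -0.15]
row [ 0.0004  0.0012 -0.0004] [-0.19  0.11  0.  ]
```

Call:
{"method": "apply_moves", "body": {"moves": [[[0,0.001,0,0,0,0,1],[0,0,0,0,0,0,1],[0,0,0,0,0,0,1],[0,0,0,0,0,0,1],[0,0,0,0,0,0,1],[0,0,0,0,0,0,1],[0,0,-0.005,0,0,0,1],[0,0,-0.02,0,0,0,1],[0,0,0,0,0,0,1],[0,0,-0.03,0,0,0,1],[0,0,-0.03,0,0,0,1],[0,0,0,0,0,0,1]]], "force": 40}}

```text
time: 16.25
eef_pos: [0.4182, 0.0395, 0.0984]
tcp_rot: [0.707, 0.707, -0.004, -0.003]
contact_force: [1.6, 0.3, -2.8]
opening: 0.656
```

```bash
python3 -c "
from h import *
st(); row([.6261,.0318,.13])"
```

```text
t 16.2 p [0.4182 0.0395 0.0984] yaw_y -0.01 z [-0.01  -0.001 -1.   ] F [ 1.6  0.3 -2.8] open 0.656 q [-0.15 -0.13  2.28 -0.    1.   -0.15]
row [-0.0077  0.2076 -0.0337] [-0.59  0.05 -0.01]
```

Call:
{"method": "apply_moves", "body": {"moves": [[[0,0,-0.03,-0.5,0,0,1],[0,0,0,0,0,0,1],[0,0,-0.02,0,0,0,1],[0,0.03,-0.003,-0.3,0,0,1],[-0.002,0.03,-0.003,-0.3,0,0,1],[-0.002,0.03,-0.003,-0.3,0,0,1],[-0.002,0.03,-0.003,-0.3,0,0,1],[-0.002,0.03,-0.003,-0.3,0,0,1],[0,0.03,-0.003,-0.3,0,0,1],[0,0,0,0,0,0,1],[0,0,0,0,0,0,1]]]}}

```text
time: 17.35
eef_pos: [0.5922, 0.0323, 0.1383]
tcp_rot: [0.708, 0.707, -0.0, -0.002]
contact_force: [-0.6, 0.1, -3.1]
opening: 0.661
```

```bash
python3 -c "
from h import *
st(); row([.6261,.0318,.09])"
```

```text
t 17.4 p [0.5922 0.0323 0.1383] yaw_y -0.07 z [-0.004  0.003 -1.   ] F [-0.6  0.1 -3.1] open 0.661 q [-0.12  0.2   1.86  0.    1.09 -0.12]
row [-0.0006  0.0341  0.0481] [-0.21 -0.19 -0.07]
```

Call:
{"method": "apply_moves", "body": {"moves": [[[0,0.02,0,-0.2,-0.2,0,1],[0,0.014,0,0,0,0,1],[0,0,0,0,0,0,1],[0,0,0.02,0,0,0,1],[0,0,0,0,0,0,1],[0,0,0.02,0,0,0,1],[0,0,0,0,0,0,1],[0,0,0,0,0,0,1]]]}}

```text
time: 18.15
eef_pos: [0.6188, 0.0332, 0.0919]
tcp_rot: [0.707, 0.707, -0.005, -0.005]
contact_force: [1.5, -0.2, -1.1]
opening: 0.659
```

```bash
python3 -c "
from h import *
st(); row([.6261,.0318,.07])"
```

```text
t 18.1 p [0.6188 0.0332 0.0919] yaw_y -0.03 z [-0.014  0.001 -1.   ] F [ 1.5 -0.2 -1.1] open 0.659 q [-0.11  0.32  1.81 -0.    1.03 -0.11]
row [-0.0014  0.0076  0.0218] [-0.8  -0.06 -0.03]
```

Call:
{"method": "apply_moves", "body": {"moves": [[[-0.0014,0.0076,0,-0.8,0,0,1],[0,0,0,0,0,0,1],[0,0,0,0,0,0,1],[0,0,0.01,0,0,0,1],[0,0,0,0,0,0,1],[0,0,0,0,0,0,1]]]}}

```text
time: 18.75
eef_pos: [0.6291, 0.0315, 0.0857]
tcp_rot: [0.707, 0.707, 0.003, 0.003]
contact_force: [-0.8, 0.1, -1.6]
opening: 0.658
```

```bash
python3 -c "
from h import *
st(); row([.6261,.0318,.0461])"
```

```text
t 18.8 p [0.6291 0.0315 0.0857] yaw_y -0.03 z [ 0.008  0.    -1.   ] F [-0.8  0.1 -1.6] open 0.658 q [-0.11  0.34  1.8   0.    1.   -0.11]
row [ 0.0003 -0.0033  0.0396] [ 0.43 -0.02 -0.03]
```

Call:
{"method": "apply_moves", "body": {"moves": [[[0,-0.0035,0,0.4,0,0,1],[0,0,0,0,0,0,1],[0,0,0,0,0,0,1],[0,0,0.01,0,0,0,1],[0,0,0,0,0,0,1],[0,0,0,0,0,0,1]]]}}

```text
time: 19.35
eef_pos: [0.6249, 0.0315, 0.0743]
tcp_rot: [0.707, 0.707, -0.0, -0.001]
contact_force: [0.7, -0.6, -2.0]
opening: 0.655
```

```bash
python3 -c "
from h import *
st(); row([.6261,.0318,.0461])"
```

```text
t 19.4 p [0.6249 0.0315 0.0743] yaw_y -0.02 z [-0.001  0.    -1.   ] F [ 0.7 -0.6 -2. ] open 0.655 q [-0.11  0.35  1.81  0.    0.99 -0.11]
row [0.0002 0.0012 0.0282] [-0.06 -0.03 -0.02]
```

Call:
{"method": "apply_moves", "body": {"moves": [[[0,0.001,0.008,0,0,0,1],[0,0,0,0,0,0,1],[0,0,0.008,0,0,0,1],[0,0,0,0,0,0,1],[0,0,0.006,0,0,0,1],[0,0,0,0,0,0,1],[0,0,0.004,0,0,0,1],[0,0,0,0,0,0,1],[0,0,0.002,0,0,0,1],[0,0,0,0,0,0,1]]]}}

```text
time: 20.35
eef_pos: [0.627, 0.0316, 0.0464]
tcp_rot: [0.707, 0.707, -0.0, -0.0]
contact_force: [1.2, -0.3, -5.8]
opening: 0.658
```

```bash
python3 -c "
from h import *
st(); row([.6261,.0318,.0461])"
```

```text
t 20.4 p [0.627  0.0316 0.0464] yaw_y -0.03 z [-0.  0. -1.] F [ 1.2 -0.3 -5.8] open 0.658 q [-0.11  0.39  1.81  0.    0.94 -0.11]
row [ 0.0002 -0.0009  0.0003] [-0.03 -0.03 -0.03]
```

Call:
{"method": "apply_moves", "body": {"moves": [[[0,0,0.0015,0,0,0,1],[0,0,0,0,0,0,1],[0,0,0.0015,0,0,0,1],[0,0,0,0,0,0,1]]]}}

```text
time: 20.75
eef_pos: [0.627, 0.0316, 0.0464]
tcp_rot: [0.707, 0.707, -0.001, -0.001]
contact_force: [-0.1, -0.1, -2.5]
opening: 0.657
```

```bash
python3 -c "
from h import *
st(); row([.6261,.0318,.0461])"
```

```text
t 20.8 p [0.627  0.0316 0.0464] yaw_y -0.02 z [-0.002  0.    -1.   ] F [-0.1 -0.1 -2.5] open 0.657 q [-0.11  0.39  1.81  0.    0.94 -0.11]
row [ 0.0002 -0.0009  0.0003] [-0.12 -0.01 -0.02]
```

Seated: it stopped at 0.0464 m against an expected 0.0461 m. Release, rise, then head for the third pot.

Call:
{"method": "apply_moves", "body": {"moves": [[[0,0,0,0,0,0,-1],[0,0,0,0,0,0,-1],[0,0,0,0,0,0,-1],[0,0,0,0,0,0,-1],[0,0,0,0,0,0,-1],[0,0,0,0,0,0,-1],[0,0,-0.02,0,0,0,-1],[0,0,-0.03,0,0,0,-1],[0,0,-0.03,0,0,0,-1],[0,0,-0.03,0,0,0,-1],[0,0,0,0,0,0,-1],[0,0,0,0,0,0,-1]]]}}

```text
time: 21.95
eef_pos: [0.6264, 0.0315, 0.1572]
tcp_rot: [0.707, 0.707, -0.001, -0.002]
contact_force: [0.7, -0.7, -0.7]
opening: 1.005
```

```bash
python3 -c "
from h import *
st(); row([.441,-.1864,.14])
im=ctrl.read_camera('top')
print(pots(im))"
```

```text
t 21.9 p [0.6264 0.0315 0.1572] yaw_y -0.02 z [-0.004  0.    -1.   ] F [ 0.7 -0.7 -0.7] open 1.005 q [-0.11  0.25  1.76  0.    1.13 -0.11]
row [-0.2179 -0.1853  0.0178] [-0.22 -0.03 -0.02]
[(array([362.6, 266.9]), array([ 0.4408, -0.187 ,  0.0325]))]
```

Call:
{"method": "apply_moves", "body": {"moves": [[[-0.027,-0.023,0,0,0,0,-1],[-0.027,-0.023,0,0,0,0,-1],[-0.027,-0.023,0,0,0,0,-1],[-0.027,-0.023,0,0,0,0,-1],[0,0,0,0,0,0,-1],[-0.027,-0.02,0,0,0,0,-1],[-0.027,-0.02,0,0,0,0,-1],[-0.027,-0.02,0,0,0,0,-1],[-0.027,-0.02,0,0,0,0,-1],[0,0,0,0,0,0,-1],[0,0,0,0,0,0,-1]]]}}

```text
time: 23.1
eef_pos: [0.4438, -0.1865, 0.1418]
tcp_rot: [0.706, 0.708, -0.004, -0.013]
contact_force: [0.4, 0.3, -0.3]
opening: 0.999
```

```bash
python3 -c "
from h import *
st(); row([.4405,-.1866,.08])"
```

```text
t 23.1 p [ 0.4438 -0.1865  0.1418] yaw_y 0.2 z [-0.024  0.012 -1.   ] F [ 0.4  0.3 -0.3] open 0.999 q [-0.61 -0.03  2.1  -0.    1.1  -0.61]
row [-0.0008 -0.0018  0.0619] [-1.38 -0.67  0.19]
```

Call:
{"method": "apply_moves", "body": {"moves": [[[0,-0.0035,0,-1.4,-0.7,0.2,-1],[0,0,0,0,0,0,-1],[0,0,0,0,0,0,-1],[0,-0.002,0.02,0.2,0,0,-1],[0,0,0,0,0,0,-1],[0,-0.002,0.02,0.2,0,0,-1],[0,0,0,0,0,0,-1],[0,-0.002,0.015,0.2,0,0,-1],[0,0,0,0,0,0,-1],[0,0,0,0,0,0,-1]]]}}

```text
time: 24.1
eef_pos: [0.4388, -0.1834, 0.0881]
tcp_rot: [0.704, 0.71, -0.002, -0.0]
contact_force: [0.2, 0.0, 0.4]
opening: 1.0
```

```bash
python3 -c "
from h import *
st(); row([.4405,-.1866,.05])"
```

```text
t 24.1 p [ 0.4388 -0.1834  0.0881] yaw_y 0.43 z [-0.003 -0.003 -1.   ] F [0.2 0.  0.4] open 1.0 q [-0.61  0.02  2.16 -0.01  0.96 -0.61]
row [-0.0031  0.0019  0.0381] [-0.2   0.18  0.43]
```

Call:
{"method": "apply_moves", "body": {"moves": [[[-0.003,0.0015,0,-0.2,0.2,0.4,-1],[0,0,0,0,0,0,-1],[0,0,0.015,0.2,0,0,-1],[0,0,0,0,0,0,-1],[0,-0.001,0.015,0.2,0,0,-1],[0,0,0,0,0,0,-1],[0,-0.001,0.01,0.2,0,0,-1],[0,0,0,0,0,0,-1],[0,0,0,0,0,0,-1]]]}}

```text
time: 25.0
eef_pos: [0.4397, -0.1878, 0.0478]
tcp_rot: [0.707, 0.707, -0.003, -0.002]
contact_force: [-0.7, 0.3, 0.1]
opening: 1.001
```

```bash
python3 -c "
from h import *
st(); row([.4405,-.1866,.0185])"
```

```text
t 25.0 p [ 0.4397 -0.1878  0.0478] yaw_y -0.03 z [-0.008 -0.001 -1.   ] F [-0.7  0.3  0.1] open 1.001 q [-0.61  0.1   2.17 -0.01  0.88 -0.61]
row [0.0012 0.001  0.0293] [-0.45  0.07 -0.03]
```

Call:
{"method": "apply_moves", "body": {"moves": [[[0.001,0.001,0.01,-0.3,0,0,-1],[0,0,0,0,0,0,-1],[0,0,0.01,0,0,0,-1],[0,0,0,0,0,0,-1],[0,0,0.009,0,0,0,-1],[0,0,0,0,0,0,-1],[0,0,0,0,0,0,-1]]]}}

```text
time: 25.7
eef_pos: [0.4412, -0.187, 0.0169]
tcp_rot: [0.707, 0.707, -0.001, 0.0]
contact_force: [0.5, 0.1, 0.2]
opening: 0.999
```

```bash
python3 -c "
from h import *
st(); row([.4405,-.1866,.0185])"
```

```text
t 25.7 p [ 0.4412 -0.187   0.0169] yaw_y -0.02 z [-0.001 -0.002 -1.   ] F [0.5 0.1 0.2] open 0.999 q [-0.61  0.16  2.18 -0.    0.8  -0.61]
row [ 0.0004 -0.0007 -0.0016] [-0.06  0.12 -0.02]
```

Call:
{"method": "apply_moves", "body": {"moves": [[[0,0,-0.0015,0,0,0,1],[0,0,0,0,0,0,1],[0,0,0,0,0,0,1],[0,0,0,0,0,0,1],[0,0,0,0,0,0,1],[0,0,0,0,0,0,1],[0,0,-0.005,0,0,0,1],[0,0,-0.02,0,0,0,1],[0,0,0,0,0,0,1],[0,0,-0.03,0,0,0,1],[0,0,-0.03,0,0,0,1],[0,0,0,0,0,0,1]]], "force": 40}}

```text
time: 26.9
eef_pos: [0.4381, -0.1847, 0.1016]
tcp_rot: [0.707, 0.707, -0.002, -0.004]
contact_force: [0.7, -0.4, -1.9]
opening: 0.784
```

Call:
{"method": "apply_moves", "body": {"moves": [[[0,0,-0.025,-0.2,0,0,1],[0,0,0,0,0,0,1],[0,0,-0.02,0,0,0,1],[0.005,0.03,-0.003,-0.3,0,0,1],[0.007,0.03,-0.003,-0.3,0,0,1],[0.007,0.03,-0.003,-0.3,0,0,1],[0.007,0.03,-0.003,-0.3,0,0,1],[0.007,0.03,-0.003,-0.3,0,0,1],[0.007,0.03,-0.003,-0.3,0,0,1],[0,0,0,0,0,0,1],[0,0,0,0,0,0,1]]]}}

```text
time: 28.0
eef_pos: [0.6119, -0.1378, 0.1306]
tcp_rot: [0.708, 0.706, 0.004, -0.01]
contact_force: [0.2, 0.8, -3.6]
opening: 0.782
```

```bash
python3 -c "
from h import *
st(); row([.6299,-.1439,.09])"
```

```text
t 28.0 p [ 0.6119 -0.1378  0.1306] yaw_y -0.22 z [-0.009  0.021 -1.   ] F [ 0.2  0.8 -3.6] open 0.782 q [-0.39  0.29  1.77  0.02  1.1  -0.39]
row [-0.0068  0.0184  0.0403] [-0.5  -1.18 -0.22]
```

Call:
{"method": "apply_moves", "body": {"moves": [[[-0.0065,0.018,0,-0.5,-1.2,-0.2,1],[0,0,0,0,0,0,1],[0,0,0,0,0,0,1],[0,0,0.02,0,0,0,1],[0,0,0,0,0,0,1],[0,0,0.012,0,0,0,1],[0,0,0,0,0,0,1],[0,0,0,0,0,0,1]]]}}

```text
time: 28.8
eef_pos: [0.6204, -0.1441, 0.0891]
tcp_rot: [0.708, 0.706, -0.004, -0.007]
contact_force: [0.7, -0.2, -2.5]
opening: 0.785
```

```bash
python3 -c "
from h import *
st(); row([.6299,-.1439,.08])"
```

```text
t 28.8 p [ 0.6204 -0.1441  0.0891] yaw_y -0.2 z [-0.015  0.005 -1.   ] F [ 0.7 -0.2 -2.5] open 0.785 q [-0.39  0.36  1.76 -0.    1.04 -0.38]
row [0.0002 0.0096 0.009 ] [-0.85 -0.28 -0.2 ]
```

Call:
{"method": "apply_moves", "body": {"moves": [[[0,0.008,0,-0.8,-0.3,-0.2,1],[0,0,0,0,0,0,1],[0,0,0,0,0,0,1],[0,0,0.008,0,0,0,1],[0,0,0,0,0,0,1],[0,0,0,0,0,0,1]]]}}

```text
time: 29.4
eef_pos: [0.6306, -0.1445, 0.0827]
tcp_rot: [0.707, 0.707, 0.001, 0.002]
contact_force: [-0.8, 0.3, -3.5]
opening: 0.779
```

```bash
python3 -c "
from h import *
st(); row([.6299,-.1439,.0505])"
```

```text
t 29.4 p [ 0.6306 -0.1445  0.0827] yaw_y 0.04 z [ 0.004 -0.002 -1.   ] F [-0.8  0.3 -3.5] open 0.779 q [-0.38  0.38  1.75 -0.    1.01 -0.38]
row [ 0.0006 -0.0008  0.0322] [0.23 0.13 0.04]
```

Call:
{"method": "apply_moves", "body": {"moves": [[[0.0005,-0.0008,0.008,0.2,0.1,0,1],[0,0,0,0,0,0,1],[0,0,0.008,0,0,0,1],[0,0,0,0,0,0,1],[0,0,0.008,0,0,0,1],[0,0,0,0,0,0,1],[0,0,0.005,0,0,0,1],[0,0,0,0,0,0,1],[0,0,0.003,0,0,0,1],[0,0,0,0,0,0,1]]]}}

```text
time: 30.4
eef_pos: [0.6313, -0.1446, 0.051]
tcp_rot: [0.707, 0.707, 0.0, 0.001]
contact_force: [1.8, -0.1, -6.1]
opening: 0.783
```

```bash
python3 -c "
from h import *
st(); row([.6299,-.1439,.0505])"
```

```text
t 30.4 p [ 0.6313 -0.1446  0.051 ] yaw_y 0.04 z [ 0.002 -0.001 -1.   ] F [ 1.8 -0.1 -6.1] open 0.783 q [-0.38  0.42  1.76 -0.    0.96 -0.38]
row [ 0.0007 -0.0014  0.0004] [0.13 0.08 0.04]
```

Call:
{"method": "apply_moves", "body": {"moves": [[[0,0,0.0015,0,0,0,1],[0,0,0,0,0,0,1],[0,0,0.0015,0,0,0,1],[0,0,0,0,0,0,1]]]}}

```text
time: 30.8
eef_pos: [0.6313, -0.1446, 0.0509]
tcp_rot: [0.707, 0.707, -0.0, 0.001]
contact_force: [0.7, -0.2, -2.5]
opening: 0.785
```

Call:
{"method": "apply_moves", "body": {"moves": [[[0,0,0,0,0,0,-1],[0,0,0,0,0,0,-1],[0,0,0,0,0,0,-1],[0,0,0,0,0,0,-1],[0,0,0,0,0,0,-1],[0,0,0,0,0,0,-1],[0,0,-0.02,0,0,0,-1],[0,0,-0.03,0,0,0,-1],[0,0,-0.03,0,0,0,-1],[0,0,-0.04,0,0,0,-1],[0,0,-0.04,0,0,0,-1],[0,0,0,0,0,0,-1]]]}}

```text
time: 32.0
eef_pos: [0.6302, -0.1443, 0.2133]
tcp_rot: [0.707, 0.707, -0.001, -0.001]
contact_force: [-0.4, -0.2, 0.2]
opening: 1.003
```

Call:
{"method": "apply_moves", "body": {"moves": [[[0,-0.04,0,0,0,0,-1],[0,-0.04,0,0,0,0,-1],[0,-0.04,0,0,0,0,-1],[0,-0.03,0,0,0,0,-1],[0,0,0,0,0,0,-1],[0,0,0,0,0,0,-1]]]}}

```text
time: 32.6
eef_pos: [0.4754, -0.1441, 0.211]
tcp_rot: [0.707, 0.708, -0.001, -0.001]
contact_force: [-0.4, -0.9, 1.2]
opening: 1.001
```

```bash
python3 -c "
from h import *
st()
im=ctrl.read_camera('top')
cv2.imwrite('pics/t5.png',cv2.resize(im[160:330,160:460,::-1],None,fx=2.66,fy=2.66,interpolation=cv2.INTER_CUBIC))"
```

```text
t 32.6 p [ 0.4754 -0.1441  0.211 ] yaw_y 0.09 z [-0.003 -0.    -1.   ] F [-0.4 -0.9  1.2] open 1.001 q [-0.5  -0.09  2.02 -0.    1.21 -0.5 ]
```

View pics/t5.png

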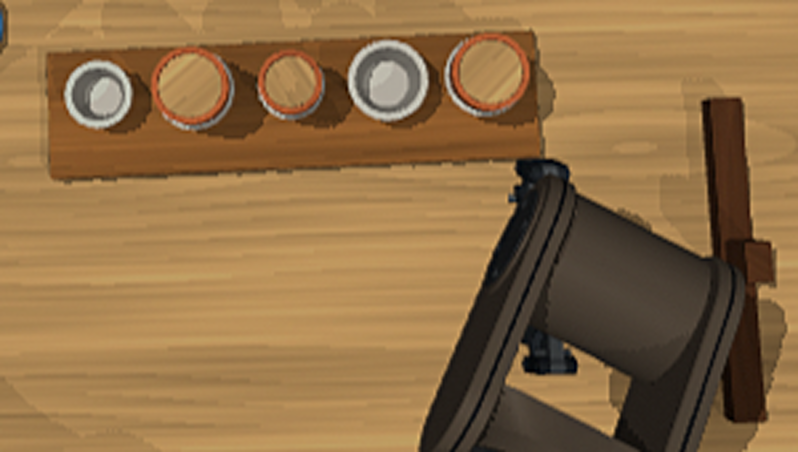

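All three pots sit in cachepots of their own size, at positions 2, 3 and 5, and the bar hasn't moved. Next I'll fit the bar's pose from its corners and check the seating in both views.

```bash
cat >> h.py <<'E'
def barmodel(p):
    x,y,a=p; c,s=np.cos(a),np.sin(a)
    L=np.array([[.015,.15,.025],[.015,-.15,.025],[-.015,-.15,.025],[-.015,.15,.025],[.012,.018,.075],[.012,-.018,.075],[-.012,-.018,.075],[-.012,.018,.075]])
    return np.c_[x+c*L[:,0]-s*L[:,1],y+s*L[:,0]+c*L[:,1],L[:,2]]
def fitbar(obs,idx,p0,n="top"):
    f=lambda p:(w2px(n,barmodel(p))[idx]-obs).ravel()
    r=least_squares(f,p0); return r.x,f(r.x).reshape(-1,2)
E
python3 - <<'E'
from h import *
# bar y axis roughly along -x world? choose yaw ~ +90deg: bar +y -> world -x ; bar +x -> world +y
obs=np.array([[143,552],[107,68],[155,68],[192,552],[166,347],[163,284],[200,284],[206,348]])/4-.375+[400,180]
# order: (+x,+y): world(+y,-x)= image left,bottom ; (+x,-y): left,top ; (-x,-y): right,top ; (-x,+y): right,bottom ; block same
p,r=fitbar(obs,list(range(8)),[.5,-.4,np.pi/2]); print(p,np.degrees(p[2]),r.round(1).tolist())
im=ctrl.read_camera("top"); hsv=cv2.cvtColor(im,cv2.COLOR_RGB2HSV).astype(int)
m=(hsv[...,0]<14)&(hsv[...,1]>150)&(hsv[...,2]>105); m[210:]=0; m[:165]=0; m[:,:180]=0; m[:,370:]=0
for c in blobs(m,60,1500): print(c.mean(0).round(1),fitc("top",c,.090).round(4),fitc("top",c,.084).round(4))
im=ctrl.read_camera("side"); cv2.imwrite('pics/s6.png',cv2.resize(im[140:330,200:400,::-1],None,fx=3,fy=3,interpolation=cv2.INTER_CUBIC))
E
```

```text
[ 0.45780002 -0.37747515  1.59774798] 91.54421590746026 [[0.2, 1.4], [0.2, -0.2], [0.3, -0.8], [0.3, 0.8], [-0.4, -0.2], [-0.8, 0.1], [0.2, -0.4], [-0.1, -0.9]]
[268.7 189.8] [0.6262 0.0318 0.0275] [0.6269 0.0319 0.0276]
[230.5 191.4] [0.6248 0.1203 0.0332] [0.6254 0.121  0.0334]
[344.3 186.2] [ 0.6308 -0.1443  0.0331] [ 0.6314 -0.1453  0.0333]
```

View pics/s6.png

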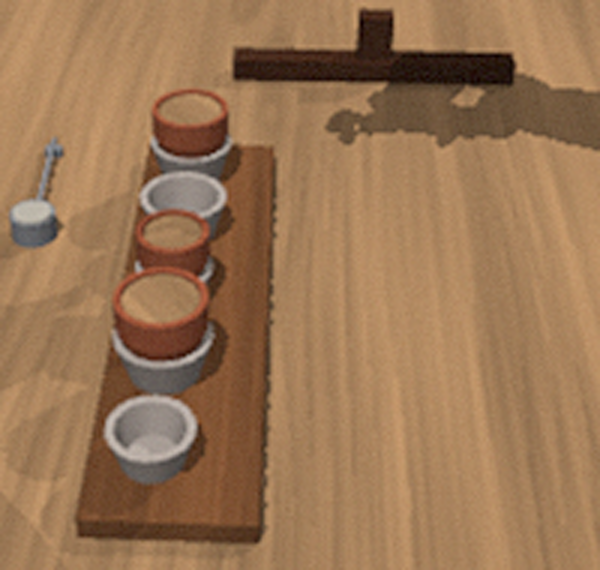

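The seating agrees in both views. The bar is at (0.458, -0.378) with its long axis at about 1.5°, so the jaws already line up with the 36 mm side of the grip block.

Call:
{"method": "apply_moves", "body": {"moves": [[[-0.03,-0.002,0,0,0,0,-1],[-0.03,-0.002,0,0,0,0,-1],[-0.03,-0.002,0.01,0,0,0,-1],[-0.03,-0.002,0.01,0,0,0,-1],[-0.03,-0.002,0.01,0,0,0,-1],[-0.03,-0.002,0.01,0,0,0,-1],[-0.03,-0.002,0.01,0,0,0,-1],[0,0,0,0,0,0,-1],[0,0,0,0,0,0,-1]]]}}

```text
time: 33.65
eef_pos: [0.4727, -0.3648, 0.1584]
tcp_rot: [0.704, 0.711, 0.0, 0.001]
contact_force: [-0.6, 0.2, 0.5]
opening: 1.005
```

```bash
python3 -c "
from h import *
st(); row([.4578,-.3775,.1],1.5)"
```

```text
t 33.6 p [ 0.4727 -0.3648  0.1584] yaw_y 0.58 z [ 0.001 -0.001 -1.   ] F [-0.6  0.2  0.5] open 1.005 q [-0.83  0.19  1.84  0.    1.12 -0.84]
row [-0.0126 -0.0151  0.0584] [ 0.07  0.05 -0.92]
```

Call:
{"method": "apply_moves", "body": {"moves": [[[-0.0126,-0.015,0,0,0,-0.9,-1],[0,0,0,0,0,0,-1],[0,0,0,0,0,0,-1],[0,0,0.02,0,0,0,-1],[0,0,0,0,0,0,-1],[0,0,0.02,0,0,0,-1],[0,0,0,0,0,0,-1],[0,0,0,0,0,0,-1]]]}}

```text
time: 34.45
eef_pos: [0.4646, -0.3735, 0.1225]
tcp_rot: [0.695, 0.719, 0.001, 0.004]
contact_force: [0.0, 0.3, 0.9]
opening: 0.999
```

```bash
python3 -c "
from h import *
st(); row([.4578,-.3775,.07],1.5)
im=ctrl.read_camera('side'); cv2.imwrite('pics/s7.png',cv2.resize(im[120:220,260:400,::-1],None,fx=4,fy=4,interpolation=cv2.INTER_CUBIC))"
```

```text
t 34.5 p [ 0.4646 -0.3735  0.1225] yaw_y 1.92 z [ 0.007 -0.004 -1.   ] F [0.  0.3 0.9] open 0.999 q [-0.85  0.22  1.86  0.    1.05 -0.88]
row [-0.0036 -0.0073  0.0524] [0.4  0.23 0.42]
```

View pics/s7.png

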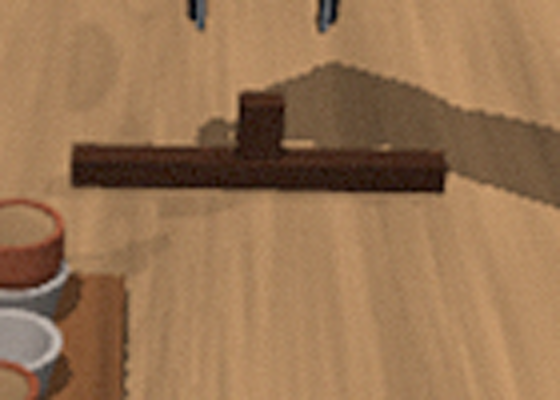

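The jaws straddle the grip block, which lies between the fingers in the side view. I'll correct the small offset and descend.

Call:
{"method": "apply_moves", "body": {"moves": [[[-0.0036,-0.0073,0,0.4,0.2,0.4,-1],[0,0,0,0,0,0,-1],[0,0,0,0,0,0,-1],[0,0,0.02,0.1,0,0,-1],[0,0,0,0,0,0,-1],[0,0,0.02,0.1,0,0,-1],[0,0,0,0,0,0,-1],[0,0,0.015,0,0,0,-1],[0,0,0,0,0,0,-1],[0,0,0,0,0,0,-1]]]}}

```text
time: 35.5
eef_pos: [0.4599, -0.3818, 0.0748]
tcp_rot: [0.698, 0.716, -0.002, 0.005]
contact_force: [0.9, -0.6, 0.6]
opening: 0.997
```

```bash
python3 -c "
from h import *
st(); row([.4578,-.3775,.036],1.5)"
```

```text
t 35.5 p [ 0.4599 -0.3818  0.0748] yaw_y 1.44 z [ 0.004 -0.01  -1.   ] F [ 0.9 -0.6  0.6] open 0.997 q [-0.86  0.29  1.88 -0.    0.96 -0.88]
row [ 0.0047 -0.0021  0.0387] [ 0.23  0.56 -0.07]
```

Call:
{"method": "apply_moves", "body": {"moves": [[[0.0045,-0.002,0,0.2,0.5,0,-1],[0,0,0,0,0,0,-1],[0,0,0.013,0.1,0,0,-1],[0,0,0,0,0,0,-1],[0,0,0.013,0.1,0,0,-1],[0,0,0,0,0,0,-1],[0,0,0.01,0,0,0,-1],[0,0,0,0,0,0,-1],[0,0,0,0,0,0,-1]]]}}

```text
time: 36.4
eef_pos: [0.4579, -0.3773, 0.0363]
tcp_rot: [0.698, 0.716, -0.001, -0.001]
contact_force: [0.1, 0.0, 0.8]
opening: 0.999
```

```bash
python3 -c "
from h import *
st(); row([.4578,-.3775,.036],1.5)"
```

```text
t 36.4 p [ 0.4579 -0.3773  0.0363] yaw_y 1.44 z [-0.003 -0.001 -1.   ] F [0.1 0.  0.8] open 0.999 q [-0.86  0.34  1.9  -0.    0.9  -0.88]
row [-0.0002 -0.0001  0.0003] [-0.17  0.05 -0.06]
```

Call:
{"method": "apply_moves", "body": {"moves": [[[0,0,0,0,0,0,1],[0,0,0,0,0,0,1],[0,0,0,0,0,0,1],[0,0,0,0,0,0,1],[0,0,0,0,0,0,1],[0,0,0,0,0,0,1],[0,0,0,0,0,0,1],[0,0,0,0,0,0,1],[0,0,0,0,0,0,1]]], "force": 60}}

```text
time: 37.3
eef_pos: [0.4584, -0.3778, 0.0372]
tcp_rot: [0.698, 0.716, -0.001, 0.0]
contact_force: [0.3, -0.3, -0.2]
opening: 0.414
```

```bash
python3 -c "
from h import *
st()"
```

```text
t 37.3 p [ 0.4584 -0.3778  0.0372] yaw_y 1.43 z [-0.001 -0.003 -1.   ] F [ 0.3 -0.3 -0.2] open 0.414 q [-0.86  0.34  1.9  -0.    0.9  -0.88]
```

Call:
{"method": "apply_moves", "body": {"moves": [[[0,0,-0.01,0,0,0,1],[0,0,0,0,0,0,1],[0,0,-0.025,0,0,0,1],[0,0,-0.03,0,0,0,1],[0,0,0,0,0,0,1],[0,0,0,0,0,0,1]]]}}

```text
time: 37.9
eef_pos: [0.4554, -0.3742, 0.0992]
tcp_rot: [0.698, 0.716, -0.001, -0.005]
contact_force: [-1.0, -0.5, -4.6]
opening: 0.415
```

```bash
python3 -c "
from h import *
st()"
```

```text
t 37.9 p [ 0.4554 -0.3742  0.0992] yaw_y 1.45 z [-0.009  0.006 -1.   ] F [-1.  -0.5 -4.6] open 0.415 q [-0.86  0.25  1.88 -0.    1.02 -0.88]
```

Call:
{"method": "apply_moves", "body": {"moves": [[[0,0,0,0,0,8,1],[0,0,0,0,0,8,1],[0,0,0,0,0,8,1],[0,0,0,0,0,8,1],[0,0,0,0,0,8,1],[0,0,0,0,0,8,1],[0,0,0,0,0,8,1],[0,0,0,0,0,8,1],[0,0,0,0,0,8,1],[0,0,0,0,0,8,1],[0,0,0,0,0,6,1],[0,0,0,0,0,0,1]]]}}

```text
time: 39.1
eef_pos: [0.4448, -0.3626, 0.0722]
tcp_rot: [1.0, 0.016, -0.017, -0.018]
contact_force: [0.6, 0.6, -2.7]
opening: 0.413
```

```bash
python3 -c "
from h import *
st(); row([.465,.03,.1],-88.7)"
```

```text
t 39.1 p [ 0.4448 -0.3626  0.0722] yaw_y -88.18 z [-0.035  0.035 -0.999] F [ 0.6  0.6 -2.7] open 0.413 q [-0.86  0.28  1.91 -0.    1.01  0.68]
row [ 0.0322 -0.3925 -0.0147] [-2.06  1.93  0.55]
```

Call:
{"method": "apply_moves", "body": {"moves": [[[0.02,0,-0.03,-2,1.9,0.5,1],[0,0,0,0,0,0,1],[0,0,0,0,0,0,1],[0,-0.035,0,0,0,0,1],[0,-0.035,0,0,0,0,1],[0,-0.035,0,0,0,0,1],[0,-0.035,0,0,0,0,1],[0,-0.035,0,0,0,0,1],[0,0,0,0,0,0,1],[0,0,0,0,0,0,1]]]}}

```text
time: 40.1
eef_pos: [0.4491, -0.1783, 0.087]
tcp_rot: [1.0, 0.018, -0.012, -0.009]
contact_force: [0.5, -0.6, -3.5]
opening: 0.415
```

```bash
python3 -c "
from h import *
st(); row([.47,.03,.09],-88.7)"
```

```text
t 40.1 p [ 0.4491 -0.1783  0.087 ] yaw_y -87.98 z [-0.024  0.017 -1.   ] F [ 0.5 -0.6 -3.5] open 0.415 q [-0.59  0.05  2.13  0.    0.99  0.95]
row [ 2.820e-02 -2.075e-01  1.000e-04] [-1.02  1.33  0.73]
```

Call:
{"method": "apply_moves", "body": {"moves": [[[0.025,0,-0.01,-1,1.3,0.7,1],[0,0,0,0,0,0,1],[0,-0.035,0,0,0,0,1],[0,-0.035,0,0,0,0,1],[0,-0.035,0,0,0,0,1],[0,-0.035,0,0,0,0,1],[0,-0.035,0,0,0,0,1],[0,-0.03,0,0,0,0,1],[0,0,0,0,0,0,1],[0,0,0,0,0,0,1]]]}}

```text
time: 41.1
eef_pos: [0.4663, 0.0244, 0.0903]
tcp_rot: [1.0, 0.008, -0.007, 0.0]
contact_force: [0.2, -1.1, -3.4]
opening: 0.408
```

```bash
python3 -c "
from h import *
st(); row([.51,.03,.06],-88.7)"
```

```text
t 41.1 p [0.4663 0.0244 0.0903] yaw_y -89.04 z [-0.014 -0.    -1.   ] F [ 0.2 -1.1 -3.4] open 0.408 q [-0.16  0.    2.18 -0.    0.98  1.39]
row [ 0.0442 -0.0049  0.0297] [-0.    0.81 -0.34]
```

Call:
{"method": "apply_moves", "body": {"moves": [[[0.02,-0.005,0,0,0.8,-0.3,1],[0,0,0,0,0,0,1],[0.02,0,0,0,0.2,0,1],[0,0,0,0,0,0,1],[0,0,0.012,0,0,0,1],[0,0,0,0,0,0,1],[0,0,0.01,0,0,0,1],[0,0,0,0,0,0,1],[0,0,0,0,0,0,1]]]}}

```text
time: 42.0
eef_pos: [0.502, 0.0221, 0.0623]
tcp_rot: [1.0, 0.007, -0.005, 0.001]
contact_force: [0.2, -0.1, -3.0]
opening: 0.416
```

```bash
python3 -c "
from h import *
st(); row([.515,.03,.045],-88.7)"
```

```text
t 42.0 p [0.502  0.0221 0.0623] yaw_y -89.17 z [-0.009 -0.001 -1.   ] F [ 0.2 -0.1 -3. ] open 0.416 q [-0.16  0.13  2.11 -0.    0.92  1.4 ]
row [ 0.0133 -0.0078  0.0172] [ 0.07  0.53 -0.48]
```

Call:
{"method": "apply_moves", "body": {"moves": [[[0.005,-0.008,0,0,0.5,-0.5,1],[0,0,0,0,0,0,1],[0,0,0,0,0,0,1],[0.005,0,0.008,0,0.1,0,1],[0,0,0,0,0,0,1],[0,0,0.006,0,0,0,1],[0,0,0,0,0,0,1],[0,0,0,0,0,0,1]]]}}

```text
time: 42.8
eef_pos: [0.5131, 0.0315, 0.0475]
tcp_rot: [1.0, 0.013, 0.002, 0.001]
contact_force: [-0.3, -0.2, -3.5]
opening: 0.415
```

```bash
python3 -c "
from h import *
st(); row([.52,.03,.04],-88.7)
im=ctrl.read_camera('top'); cv2.imwrite('pics/t8.png',cv2.resize(im[180:260,170:370,::-1],None,fx=4,fy=4,interpolation=cv2.INTER_CUBIC))"
```

```text
t 42.8 p [0.5131 0.0315 0.0475] yaw_y -88.56 z [ 0.003 -0.001 -1.   ] F [-0.3 -0.2 -3.5] open 0.415 q [-0.14  0.17  2.09 -0.    0.88  1.41]
row [0.0068 0.0016 0.0075] [ 0.08 -0.18  0.14]
```

View pics/t8.png

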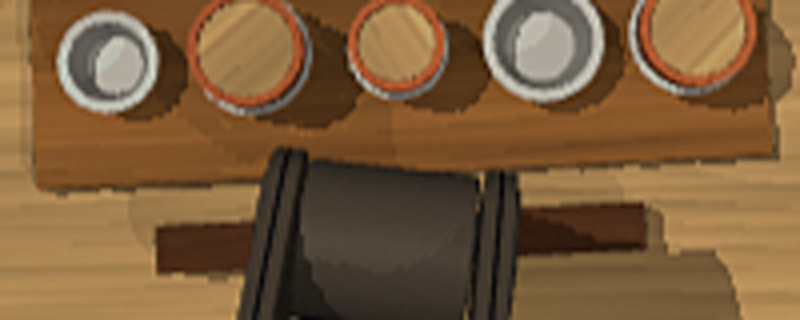

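Call:
{"method": "apply_moves", "body": {"moves": [[[0.012,0.0015,0,0,0,0.25,1],[0,0,0,0,0,0,1],[0,0,0,0,0,0,1],[0,0,0.005,0,0,0,1],[0,0,0,0,0,0,1],[0,0,0.003,0,0,0,1],[0,0,0,0,0,0,1],[0,0,0,0,0,0,1]]]}}

```text
time: 43.65
eef_pos: [0.5262, 0.03, 0.0389]
tcp_rot: [1.0, 0.01, 0.002, 0.001]
contact_force: [0.2, -0.8, -3.4]
opening: 0.419
```

```bash
python3 -c "
from h import *
st(); row([.53,.03,.0372],-88.85)"
```

```text
t 43.6 p [0.5262 0.03   0.0389] yaw_y -88.85 z [ 0.003 -0.001 -1.   ] F [ 0.2 -0.8 -3.4] open 0.419 q [-0.14  0.21  2.06 -0.    0.87  1.42]
row [0.0038 0.0001 0.0017] [ 0.08 -0.18  0.  ]
```

Call:
{"method": "apply_moves", "body": {"moves": [[[0.004,0,0.001,0,-0.15,0,1],[0,0,0,0,0,0,1],[0.003,0,0,0,0,0,1],[0,0,0,0,0,0,1]]]}}

```text
time: 44.05
eef_pos: [0.5341, 0.0302, 0.0381]
tcp_rot: [1.0, 0.01, 0.0, 0.001]
contact_force: [1.2, -0.4, -3.5]
opening: 0.42
```

Call:
{"method": "apply_moves", "body": {"moves": [[[0.003,0,0,0,0,0,1],[0,0,0,0,0,0,1]]]}}

```text
time: 44.25
eef_pos: [0.5375, 0.0302, 0.0382]
tcp_rot: [1.0, 0.01, 0.001, 0.001]
contact_force: [0.7, -0.6, -3.9]
opening: 0.415
```

Call:
{"method": "apply_moves", "body": {"moves": [[[0.003,0,0,0,0,0,1],[0,0,0,0,0,0,1]]]}}

```text
time: 44.45
eef_pos: [0.5381, 0.0304, 0.0376]
tcp_rot: [1.0, 0.011, -0.003, 0.001]
contact_force: [0.5, -0.5, -2.8]
opening: 0.414
```

```bash
python3 -c "
from h import *
st(); row([.536,.03,.0372],-88.85)"
```

```text
t 44.5 p [0.5381 0.0304 0.0376] yaw_y -88.79 z [-0.007 -0.001 -1.   ] F [ 0.5 -0.5 -2.8] open 0.414 q [-0.13  0.24  2.03 -0.    0.88  1.42]
row [-0.0021  0.0004  0.0004] [0.07 0.38 0.06]
```

The bar has met the stand: a 3 mm step moved it only 0.6 mm. I'll level it, set it down, press it lightly and look.

Call:
{"method": "apply_moves", "body": {"moves": [[[0,0,0.001,0,0.4,0,1],[0,0,0,0,0,0,1],[0.002,0,0.001,0,0.2,0,1],[0,0,0,0,0,0,1],[0,0,0,0,0,0,1]]]}}

```text
time: 44.95
eef_pos: [0.5382, 0.0304, 0.0374]
tcp_rot: [1.0, 0.011, -0.002, 0.0]
contact_force: [-1.5, 0.1, -1.2]
opening: 0.414
```

```bash
python3 -c "
from h import *
st(); row([.538,.03,.0372],-88.7)
im=ctrl.read_camera('top'); cv2.imwrite('pics/t9.png',cv2.resize(im[195:255,185:355,::-1],None,fx=4.7,fy=4.7,interpolation=cv2.INTER_CUBIC))"
```

```text
t 45.0 p [0.5382 0.0304 0.0374] yaw_y -88.78 z [-0.003 -0.    -1.   ] F [-1.5  0.1 -1.2] open 0.414 q [-0.13  0.24  2.03 -0.    0.88  1.42]
row [-0.0002  0.0004  0.0002] [ 0.02  0.18 -0.08]
```

View pics/t9.png

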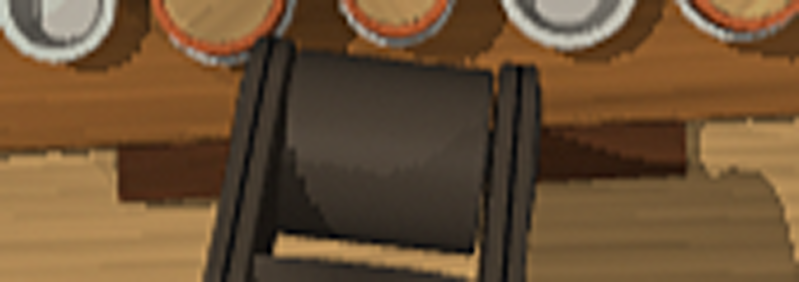

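Both ends look flush. I'll release, rise and back off to check.

Call:
{"method": "apply_moves", "body": {"moves": [[[0,0,0,0,0,0,-1],[0,0,0,0,0,0,-1],[0,0,0,0,0,0,-1],[0,0,0,0,0,0,-1],[0,0,0,0,0,0,-1],[0,0,0,0,0,0,-1],[0,0,0,0,0,0,-1],[0,0,-0.02,0,0,0,-1],[0,0,-0.03,0,0,0,-1],[0,0,-0.04,0,0,0,-1],[0,0,-0.04,0,0,0,-1],[0,0,0,0,0,0,-1]]]}}

```text
time: 46.2
eef_pos: [0.5405, 0.0303, 0.1724]
tcp_rot: [1.0, 0.01, 0.002, 0.001]
contact_force: [-0.1, 0.2, 1.3]
opening: 0.998
```

Call:
{"method": "apply_moves", "body": {"moves": [[[-0.01,0.04,-0.01,0,0,0,-1],[-0.01,0.04,-0.01,0,0,0,-1],[-0.01,0.04,-0.01,0,0,0,-1],[0,0.04,0,0,0,0,-1],[0,0.04,0,0,0,0,-1],[0,0.04,0,0,0,0,-1],[0,0.04,0,0,0,0,-1],[0,0.04,0,0,0,0,-1],[0,0,0,0,0,0,-1],[0,0,0,0,0,0,-1]]]}}

```text
time: 47.2
eef_pos: [0.5147, -0.3004, 0.1984]
tcp_rot: [1.0, 0.012, 0.001, -0.001]
contact_force: [-0.8, 1.2, 0.1]
opening: 1.003
```

```bash
python3 -c "
from h import *
st()
im=ctrl.read_camera('top'); cv2.imwrite('pics/t10.png',cv2.resize(im[160:260,165:365,::-1],None,fx=4,fy=4,interpolation=cv2.INTER_CUBIC))
im=ctrl.read_camera('side'); cv2.imwrite('pics/s10.png',cv2.resize(im[150:330,200:400,::-1],None,fx=3.2,fy=3.2,interpolation=cv2.INTER_CUBIC))"
```

```text
t 47.2 p [ 0.5147 -0.3004  0.1984] yaw_y -88.61 z [ 0.002  0.002 -1.   ] F [-0.8  1.2  0.1] open 1.003 q [-0.7   0.14  1.81  0.    1.19  0.85]
```

View pics/t10.png

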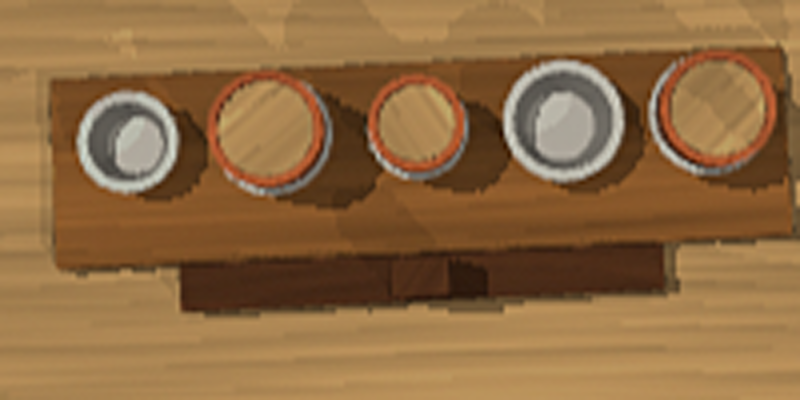

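View pics/s10.png

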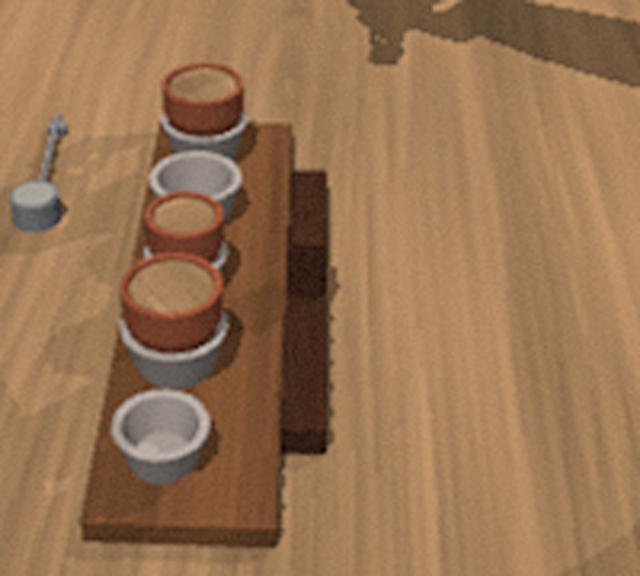

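The bar is flush along its whole length. It spans columns 181–665, against 58–795 for the stand edge, so it's central. The pots are still level. Handing in.

```bash
python3 -c "
from plant import ctrl
print(ctrl.sign_off())"
```

```text
the job is handed in; nothing more can be done
None
```

The job is done and handed in at about 47 s of the 210 s allowed; sign-off gave no verdict.

- **Pots:** Three pots were on the bench, two large and one small. Each was lowered foot first into an empty cachepot of its own size. Each stopped within 0.5 mm of its computed home height and would go no further when nudged. Both cameras show them level with their collars clear of the rims.
- **Stop bar:** The bar lies flat along the stand's front edge, with no gap visible in either view. It is within about 2 mm of the middle.
- **Bystanders:** I never worked near the other objects. The last pictures were crops that show only part of the probe, so I did not check them all again at the end.
- **Disagreements:**
  - The bar touched the stand about 2 mm further on than my camera estimate, which is about the calibration error.
  - The force readings barely changed on contact, so I judged contact by the arm stopping.
  - I saw no sign of any pot or the bar having been knocked.

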